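Shut and lock the raised cutlery caddy

ROBOT

A 7-joint arm with a two-finger parallel gripper is mounted at the origin on the work surface. World frame = base frame: x ahead of the robot, y to its left, z up, the work surface at z = 0. Lengths are in mm, angles in rad, forces in N, time in s.
With the tool pointing down it reaches from about 400 to 850 mm from the base axis. Payload 10.4 kg.
Tool frame: the origin (TCP) lies at the very end of the fingers, on their centre line; the grasp point (between the pads) lies 19 mm behind it; z points along the fingers, y is the direction in which the jaws open and shut (so a half turn about z gives the same grasp; the last joint's range is limited). The gripper opens to 87 mm and grips with 3 to 60 N. Pads are 19 mm wide; open, the fingers measure 117 mm over their backs; the gripper's body (75 mm by 190 mm) begins 51 mm behind the grasp point.
Start: joints at [1.277, 0.332, -0.065, 1.46, 0.022, 1.35, -0.088], TCP at [167.21, -602.24, 222.576] pointing down, gripper open.
Joint ranges: [-2.6, 2.6], [-0.5, 2.12], [-1.47, 1.34], [0.16, 2.42], [-1.27, 4.41], [0.06, 2.06], [-2.6, 2.6]. Speed limits (rad/s): [2.22, 2.22, 2.79, 2.79, 3.14, 3.14, 3.14].

INTERFACE

Orientations are given as a unit quaternion [w, x, y, z].
In Python, from workcell import readout, cams, order gives the robot as it stands.
- The arm moves only by the tool apply_moves, never from a script. Its argument "plan" is a list that holds one entry, the list of rows, each a list of 5 numbers: the finger opening in cm, from 0 to 8.7, then the shift along the tool's x, y, z in cm, then the turn about the tool's z in rad. A call has 1 to 12 rows; each row is the pose to reach, as a shift and turn from the pose commanded when the call began, along the tool's axes at that moment; what a row does not reach only later rows make up. A row lasts 1/10 s, in which the tool goes at most 50 mm and 8.59 degrees, less where a joint would pass 70% of its speed; a pose out of reach is approached as far as the arm can. A call with a gripper value outside its range is refused whole. The fingers move at their own pace and stop on an object; the grip force is fixed at half the most. Time passes only in rows, so rows that repeat a pose let the fingers close. It gives the time, the measured TCP pose, the force and the opening at its end, in the units of the state.
- readout.read_state(): the state, without advancing time (a new reading comes with each control period).
- cams.camera(name): name is "side" or "top"; returns a dict with "color" (384x512x3 uint8, red, green, blue), "fx", "fy", "cx", "cy" (pixels), "world_from_camera" (4x4, takes a point from camera to world coordinates). Camera axes: x right, y down, z forward; pixel columns grow to the right and rows downward; lengths in mm; the calibration is good to about 2 mm. A picture is of the moment at which its call begins. There is no depth.
- order.hand_in(): hands the job in, once; it reports no verdict.
Trained networks look in a picture, given as the dict that the camera call returned (one of the last four; its "shot" number tells which), for a name from the list of things; names that differ only in an ending like _2 or _b are one class to them, and where a whole thing is asked for, a point or a joint stands for the part that bears it (a point fixed in the world has none). Each returns a list of dicts, best first, with "conf" (0 to 1); they miss things now and then, are a little off and sometimes report something else, mostly with a low value. They report only what shows in the picture. A call takes as long as a camera call. They do not tell look-alikes from the thing itself.
- cams.search_frame(name, picture): "rect" ([left, top, width, height] in pixels, round what is visible of it).
- cams.silhouettes(name, picture): "pixels" (384x512 bool, what is visible of it) and "rect" ([left, top, width, height] in pixels, round what is visible of it).
The state is a dict: "clock": time; "joint_positions": joint angles; "qvel": joint speeds; "effort": joint torques, N m; "ee_pos": TCP position; "eef_rot": TCP orientation; "wrist_force": force on the tool from outside, world axes, zero at the start; "ft_torque": the same for the moment, N m; "width": finger opening in mm.
Only numpy, scipy, OpenCV 4.12 (cv2) and the standard library are available. Lean on these libraries where they do the work, as an engineer would, in place of code of your own. Each camera call takes 0.05 s, during which the arm holds its last target. There are 200 camera calls.

TASK

One of the two grey cutlery caddies on the drainer still has its flap raised. Push that flap fully shut, then turn the T-handled hex key standing in the socket beside it clockwise (seen from above) a quarter turn to its stop, so that its tongue lies across the flap, and let go. Leave the other caddy's key locked as it is.

Things in the scene. Friction and masses are not known exactly. Their poses are not given: they have to be found in the camera images.
- open_caddy_flap_face (a point): Centre of the upper face of the raised flap: grey plate 118 x 134 x 8 mm on a fixed grey box 120 x 130 mm, 100 mm high. Hinged along its +x edge, 59 mm from here; free edge on the -x side. z = face normal (vertical when shut, leaning 23-43 deg at first), y = along the hinge. Shut, this point is 108 mm up, at a stop. It stays where left; about 2 N straight down here shuts it.
- open_caddy_key_bar (a point): Centre of the T-bar of the raised caddy's steel hex key: 70 mm long (its x), 14 wide, 22 high, level, centre 150 mm up. It stands captive in a hex socket in a round post (48 mm across, 100 high) on the caddy's +y side, 95 mm from its middle. A tongue 60 mm long, top at 114 mm, runs along its +x: at first beside the flap, when locked across it.
- open_caddy_key (a joint): Turn of that key in rad: 0 is unlocked (bar square to the hinge), growing as it turns clockwise seen from above to a stop at 1.57 (locked, bar parallel to the hinge). It starts at 0 to 0.35, takes about 0.06 N m to turn and stays where it is left.
- shut_caddy_key (a joint): Turn of the same kind of key on the other, identical caddy, whose flap is already shut: it starts locked (1.45 to 1.57) and is to stay so.
There are look-alikes about, which are no part of the job. Leave any turquoise look-alike of the part that bears open_caddy_flap_face alone.

How it is judged (in metres and radians):
On the way, in this order (a step that is already met when the one before it is completed fails the run):
1. the raised flap is pushed shut while its key is still unlocked (angle between open_caddy_flap_face's own z axis and vertical below 0.175 rad and value of joint open_caddy_key below 0.6 rad), for 0.2 s.
2. the key beside it is turned clockwise to within 15 degrees of its stop, the flap shut (angle between open_caddy_flap_face's own z axis and vertical below 0.175 rad and value of joint open_caddy_key above 1.3 rad), for 0.2 s.
At the end, for the whole second after the job is handed in: The flap that was raised is shut (within 10 degrees of level), its key is turned clockwise to within about 15 degrees of the quarter-turn stop and at rest, and the other caddy's key is still locked (within 20 degrees of its stop) (all of step 2 and value of joint shut_caddy_key above 1.2 rad and velocity of joint open_caddy_key between -0.1 and 0.1 rad/s); the robot touches nothing.
It fails at once if the other caddy's key is turned out of its locked place (value of joint shut_caddy_key below 1.2 rad).
It also fails if it takes over 48 s, if anything falls off the work surface, if the arm or the gripper's body presses on something with over 40 N, if the wrist force passes 120 N, or if a joint passes its speed limit or range.

## Working session

There is one attempt and no reset: what is moved stays moved. The work goes in short steps, Python scripts to look and compute and a tool call to move; the robot and the scene stay as the last step left them, time stands still between calls to the robot, and variables do not carry over. Pictures are saved under pics/ and viewed, about 8 in all and at most 12, crops included, and the job is handed in when it is done.

Besides the shell and the picture viewer there is one more tool, called as name([rows], argument=value, ...), one row to a line, values as JSON. apply_moves: Moves the arm, as the interface text tells. Its arguments: {"type":"object","properties":{"plan":{"type":"array"}},"required":["plan"]}

```bash
mkdir -p pics; ls; cat > h.py <<'E'
import numpy as np, cv2
from workcell import readout, cams, order
def save(p,n): cv2.imwrite(n,cv2.cvtColor(p,cv2.COLOR_RGB2BGR))
def proj(c,P):
    T=np.linalg.inv(np.array(c["world_from_camera"])); q=(T[:3,:3]@np.atleast_2d(P).T).T+T[:3,3]
    return np.c_[q[:,0]/q[:,2]*c["fx"]+c["cx"], q[:,1]/q[:,2]*c["fy"]+c["cy"]]
def ray(c,u,v):
    T=np.array(c["world_from_camera"]); d=T[:3,:3]@np.array([(u-c["cx"])/c["fx"],(v-c["cy"])/c["fy"],1]); return T[:3,3],d
def atz(c,u,v,z):
    o,d=ray(c,u,v); return o+d*(z-o[2])/d[2]
E
python3 - <<'E'
from h import *
s=readout.read_state(); print({k:np.round(v,3) for k,v in s.items()})
im=[]
for n in("side","top"):
    c=cams.camera(n); print(n,c["fx"],c["cx"],c["cy"],np.round(c["world_from_camera"],3).tolist()); im.append(c["color"])
    for k in("open_caddy_flap_face","open_caddy_key_bar","open_caddy_key"):
        print(k,[(round(d["conf"],2),[int(x) for x in d["rect"]]) for d in cams.search_frame(k,c)])
    save(cv2.resize(c["color"],(800,600)),f"pics/{n}0.png")
E
```

```text
pics
{'clock': np.float64(0.0), 'joint_positions': array([ 1.277,  0.333, -0.065,  1.461,  0.022,  1.35 , -0.089]), 'qvel': array([ 0.   ,  0.   , -0.   ,  0.001,  0.002,  0.001, -0.001]), 'effort': array([-1.0000e-03, -6.2328e+01,  2.5000e-02, -3.8990e+01, -6.1000e-02,
        4.0000e-02,  0.0000e+00]), 'ee_pos': array([ 167.083, -601.851,  221.746]), 'eef_rot': array([-0.001,  0.991,  0.135, -0.   ]), 'wrist_force': array([-1.041,  0.639,  0.571]), 'ft_torque': array([ 0.008,  0.022, -0.013]), 'width': np.float64(87.123)}
side 415.5654078216845 253.37487444942383 195.9951487319741 [[-0.944, -0.187, 0.27, 193.915], [-0.328, 0.582, -0.744, 791.494], [-0.018, -0.792, -0.611, 673.928], [0.0, 0.0, 0.0, 1.0]]
open_caddy_flap_face [(0.92, [207, 289, 84, 78]), (0.87, [160, 175, 60, 65])]
open_caddy_key_bar [(0.96, [200, 355, 70, 28]), (0.79, [163, 227, 38, 33])]
open_caddy_key [(0.88, [206, 357, 66, 26]), (0.82, [155, 226, 48, 38])]
top 491.92039942785186 254.14168689684493 189.37846718785482 [[-0.01, -0.995, 0.1, 309.246], [-1.0, 0.009, -0.007, 105.719], [0.006, -0.1, -0.995, 1390.538], [0.0, 0.0, 0.0, 1.0]]
open_caddy_flap_face [(0.83, [104, 197, 54, 58]), (0.61, [177, 129, 57, 39])]
open_caddy_key_bar [(0.83, [81, 215, 21, 33]), (0.8, [165, 141, 13, 34])]
open_caddy_key [(0.71, [84, 210, 16, 42]), (0.52, [164, 142, 13, 33]), (0.37, [331, 146, 29, 15])]
```

View pics/side0.png

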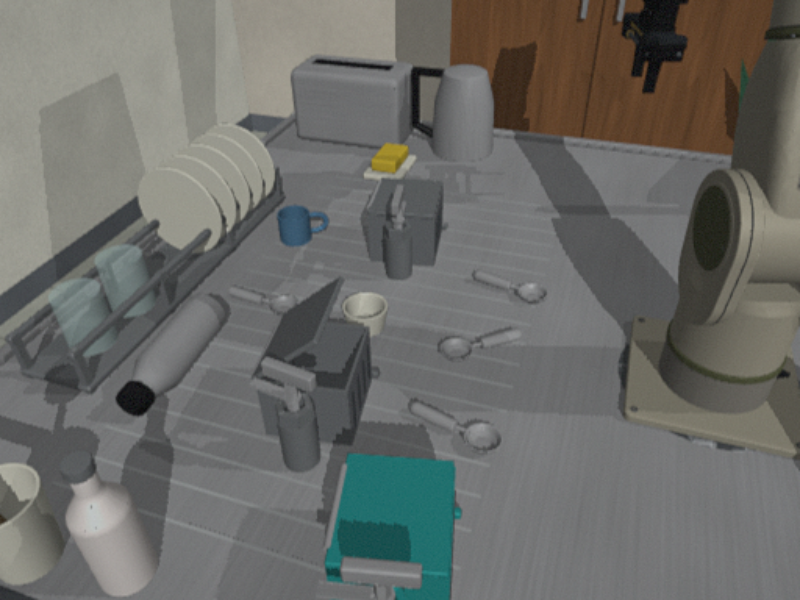

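View pics/top0.png

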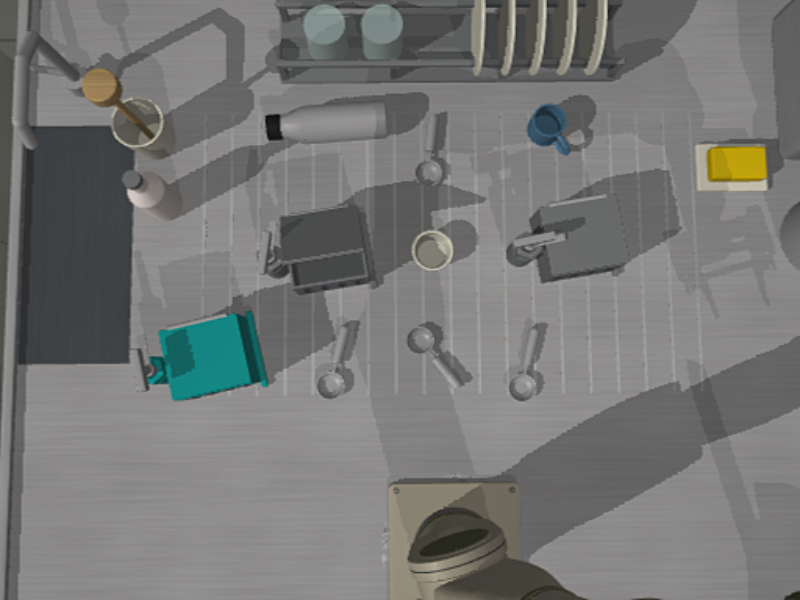

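The side view shows three caddies. The grey one at (310,370) has its flap raised. The grey one at (405,215) is shut, and the turquoise one at (395,520) is a look-alike. In the top view (800 px wide) they are at (325,250), (580,240) and (210,355). The target is the grey caddy with the raised flap. I'll confirm it in an enlarged crop and measure there.

```bash
cat > m.py <<'E'
from h import *
C={n:cams.camera(n) for n in("top","side")}
R={"top":(155,120,100,75),"side":(150,165,100,110)}
def get(n,k):
    c=C[n];x,y,w,h=R[n];out=None
    for d in cams.silhouettes(k,c):
        l,t,ww,hh=d["rect"]
        if x<l+ww/2<x+w and y<t+hh/2<y+h: 
            m=d["pixels"].astype(np.uint8); pts=np.argwhere(m)[:,::-1].astype(np.float32)
            return d["conf"],pts,cv2.minAreaRect(pts)
def tri(p,q):
    o1,d1=ray(C["top"],*p);o2,d2=ray(C["side"],*q)
    s=np.linalg.lstsq(np.c_[d1,-d2],o2-o1,rcond=None)[0]
    a,b=o1+s[0]*d1,o2+s[1]*d2
    return (a+b)/2,np.linalg.norm(a-b)
E
python3 - <<'E'
from m import *
for k in("open_caddy_flap_face","open_caddy_key_bar"):
    cen=[]
    for n in("top","side"):
        g=get(n,k)
        if g is None: print(k,n,None);continue
        cen.append(g[1].mean(0)); print(k,n,round(g[0],2),cen[-1],np.round(cv2.boxPoints(g[2]),1).tolist())
    if len(cen)==2: print(tri(*cen))
t=C["top"]["color"][120:195,155:255]; s=C["side"]["color"][170:310,150:250]
save(np.vstack([cv2.resize(t,(400,300),interpolation=cv2.INTER_CUBIC)]),"pics/ct.png")
a=cv2.resize(t,(440,330),interpolation=cv2.INTER_CUBIC);b=cv2.resize(s,(360,504),interpolation=cv2.INTER_CUBIC)
im=np.zeros((504,800,3),np.uint8);im[:330,:440]=a;im[:,440:]=b;save(im,"pics/crop.png")
E
```

```text
open_caddy_flap_face top 0.76 [205.5482  149.20876] [[174.89999389648438, 138.0], [228.89999389648438, 128.1999969482422], [234.8000030517578, 160.3000030517578], [180.8000030517578, 170.10000610351562]]
open_caddy_flap_face side 0.8 [191.62283 208.67017] [[149.10000610351562, 221.60000610351562], [216.89999389648438, 176.39999389648438], [232.1999969482422, 199.1999969482422], [164.3000030517578, 244.5]]
(array([537.33545958, 220.75807466, 141.1149574 ]), np.float64(4.144728245144097))
open_caddy_key_bar top 0.79 [170.73161 158.80147] [[164.1999969482422, 174.8000030517578], [167.3000030517578, 140.5], [177.3000030517578, 141.39999389648438], [174.1999969482422, 175.6999969482422]]
open_caddy_key_bar side 0.86 [181.88206 243.7678 ] [[157.60000610351562, 245.60000610351562], [172.39999389648438, 221.0], [205.1999969482422, 240.6999969482422], [190.39999389648438, 265.29998779296875]]
(array([514.46881238, 311.30558549, 133.05426888]), np.float64(4.235589904858833))
```

View pics/crop.png

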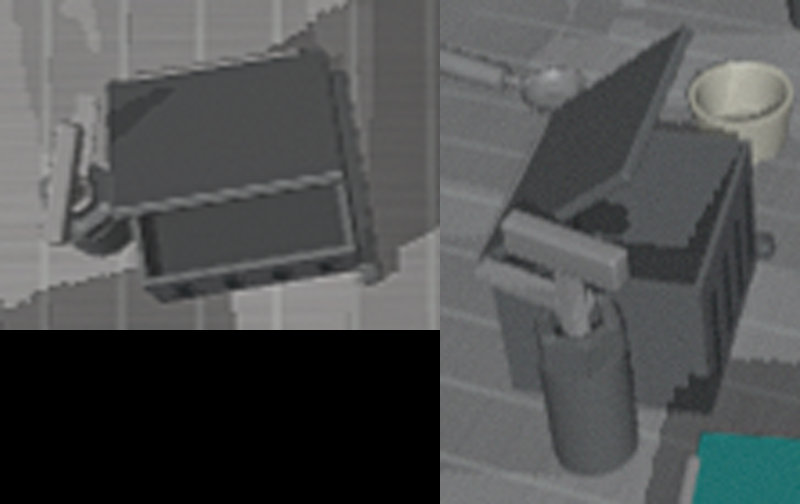

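The crop confirms it: grey box, flap raised, key bar beside it roughly square to the hinge. I'll fit a model to the corners I read from the crop.

```bash
cat > fit.py <<'E'
from m import *
from scipy.optimize import least_squares
T=lambda u,v:(155+u/4.4,120+v/4.4)
S=lambda u,v:(150+(u-440)/3.6,170+v/3.6)
def mod(p):
    x,y,a,f,k,dz=p
    c,s=np.cos(a),np.sin(a); W=lambda l:np.array([x+c*l[0]-s*l[1],y+s*l[0]+c*l[1],l[2]+dz])
    F=lambda d,yy:W((59-d*np.cos(f),yy,108+d*np.sin(f)))
    b=-k; B=lambda u,v,z:W((u*np.cos(b)-v*np.sin(b),95+u*np.sin(b)+v*np.cos(b),z))
    return W,F,B
def obs(p):
    W,F,B=mod(p)
    return [("top",F(118,67),T(112,210)),("top",F(118,-67),T(340,175)),("top",F(0,67),T(107,83)),("top",F(0,-67),T(322,50)),
     ("side",F(118,67),S(628,178)),("side",F(118,-67),S(688,28)),
     ("top",W((-60,65,100)),T(150,280)),("top",W((-60,-65,100)),T(360,255)),
     ("side",W((-60,65,100)),S(695,285)),("side",W((-60,-65,100)),S(750,145)),
     ("top",B(35,0,161),T(70,123)),("top",B(-35,0,161),T(58,242)),
     ("side",B(35,0,150),S(506,230)),("side",B(-35,0,150),S(622,268))]
def res(p): return np.concatenate([proj(C[n],w)[0]-np.array(q) for n,w,q in obs(p)])
if __name__=="__main__":
    r=least_squares(res,[515,215,.1,.5,.1,0],loss="soft_l1"); p=r.x
    print(np.round(p,3)); print(np.round(r.fun.reshape(-1,2),1).tolist())
    W,F,B=mod(p); print("face",F(59,0),"free",F(118,0),"key",B(0,0,150), "tongue",B(60,0,114))
E
python3 fit.py
```

```text
[ 5.22970e+02  2.18009e+02  1.71000e-01  6.99000e-01  2.66000e-01
 -5.11300e+00]
[[0.6, 2.2], [2.0, 0.6], [0.2, 1.9], [1.1, 0.5], [0.1, -1.7], [0.1, -1.5], [-0.9, 1.1], [-0.3, -1.9], [-0.0, 2.0], [-2.0, -1.1], [-0.1, -0.4], [-0.2, -0.2], [-0.7, 0.9], [-0.5, 1.0]]
face [536.61484795 220.36399075 140.86300645] free [492.11979332 212.68441344 178.83950188] key [506.81197481 311.62477366 144.88651101] tongue [566.54279909 305.94774707 108.88651101]
```

```bash
cat > rel.py <<'E'
import sys; from h import *
from scipy.spatial.transform import Rotation as Ro
s=readout.read_state(); w,x,y,z=s["eef_rot"]; R=Ro.from_quat([x,y,z,w]).as_matrix()
yaw=np.arctan2(R[1,0],R[0,0])
print("t",s["clock"],"pos",np.round(s["ee_pos"],1),"yaw",round(yaw,3),"z",np.round(R[:,2],3),"q",np.round(s["joint_positions"],2),"F",np.round(s["wrist_force"],1),"w",s["width"])
for a in sys.argv[1:]:
    v=[float(q) for q in a.split(",")]; d=R.T@(np.array(v[:3])-s["ee_pos"])
    print(a,"shift cm",np.round(d/10,2),"turn",round(-(v[3]-yaw),3))
E
python3 rel.py 480,-250,280,1.7 516,202,280,3.05
```

```text
t 0.8 pos [ 167.2 -602.2  222.6] yaw 0.271 z [ 0. -0. -1.] q [ 1.28  0.33 -0.06  1.46  0.02  1.35 -0.09] F [ 1.3 -0.4  0.4] w 87.23582013868908
480,-250,280,1.7 shift cm [ 39.56 -25.57  -5.74] turn -1.429
516,202,280,3.05 shift cm [ 55.12 -68.16  -5.74] turn -2.779
```

apply_moves([
  [[0,0,0,-5.7,-0.1],[0,39.5,-25.5,-5.7,-1.4],[0,39.5,-25.5,-5.7,-1.4],[0,39.5,-25.5,-5.7,-1.4],[0,39.5,-25.5,-5.7,-1.4],[0,39.5,-25.5,-5.7,-1.4],[0,39.5,-25.5,-5.7,-1.4],[0,39.5,-25.5,-5.7,-1.4],[0,39.5,-25.5,-5.7,-1.4],[0,39.5,-25.5,-5.7,-1.4],[0,39.5,-25.5,-5.7,-1.4],[0,39.5,-25.5,-5.7,-1.4]],
])

```text
clock: 2.0
ee_pos: [481.8, -247.2, 279.7]
eef_rot: [0.0, 0.669, 0.744, 0.001]
wrist_force: [-0.5, -0.5, -0.8]
width: 3.2
```

```bash
python3 rel.py 516,202,260,3.05
```

```text
t 2.0 pos [ 481.8 -247.2  279.7] yaw 1.677 z [ 0.001  0.001 -1.   ] q [ 0.86  0.16 -0.52  1.57  0.08  1.43  0.44] F [-0.5 -0.5 -0.8] w 3.2226172240573363
516,202,260,3.05 shift cm [44.31  8.16  2.02] turn -1.373
```

apply_moves([
  [[0,44.3,8.2,2.0,-1.37],[0,44.3,8.2,2.0,-1.37],[0,44.3,8.2,2.0,-1.37],[0,44.3,8.2,2.0,-1.37],[0,44.3,8.2,2.0,-1.37],[0,44.3,8.2,2.0,-1.37],[0,44.3,8.2,2.0,-1.37],[0,44.3,8.2,2.0,-1.37],[0,44.3,8.2,2.0,-1.37],[0,44.3,8.2,2.0,-1.37],[0,44.3,8.2,2.0,-1.37],[0,44.3,8.2,2.0,-1.37]],
])

```text
clock: 3.2
ee_pos: [517.6, 196.1, 259.3]
eef_rot: [0.0, 0.052, 0.999, -0.001]
wrist_force: [-0.4, -0.3, -0.3]
width: 0.6
```

```bash
python3 rel.py 516,202,260,3.05
```

```text
t 3.2 pos [517.6 196.1 259.3] yaw 3.037 z [-0.    -0.001 -1.   ] q [ 0.35  0.28 -0.95  1.56  0.23  1.42  0.85] F [-0.4 -0.3 -0.3] w 0.6006759850131016
516,202,260,3.05 shift cm [ 0.22  0.57 -0.07] turn -0.013
```

apply_moves([
  [[0,0.2,0.5,4,0],[0,0.2,0.5,8,0],[0,0.2,0.5,9.5,0],[0,0.2,0.5,10.3,0],[0,0.2,0.5,11.1,0],[0,0.2,0.5,11.9,0],[0,0.2,0.5,12.7,0],[0,0.2,0.5,13.5,0],[0,0.2,0.5,14.2,0],[0,0.2,0.5,14.6,0]],
])

```text
clock: 4.2
ee_pos: [515.2, 203.2, 112.8]
eef_rot: [-0.0, 0.05, 0.999, -0.0]
wrist_force: [-0.8, -0.9, 1.3]
width: 0.7
```

```bash
python3 rel.py; python3 - <<'E'
from h import *
c=cams.camera("side"); save(cv2.resize(c["color"][140:310,120:290],(600,600),interpolation=cv2.INTER_CUBIC),"pics/p1.png")
E
```

```text
t 4.2 pos [515.2 203.2 112.8] yaw 3.041 z [-0.001 -0.    -1.   ] q [ 0.29  0.41 -0.9   1.75  0.35  1.16  0.75] F [-0.8 -0.9  1.3] w 0.6598713026372954
```

View pics/p1.png

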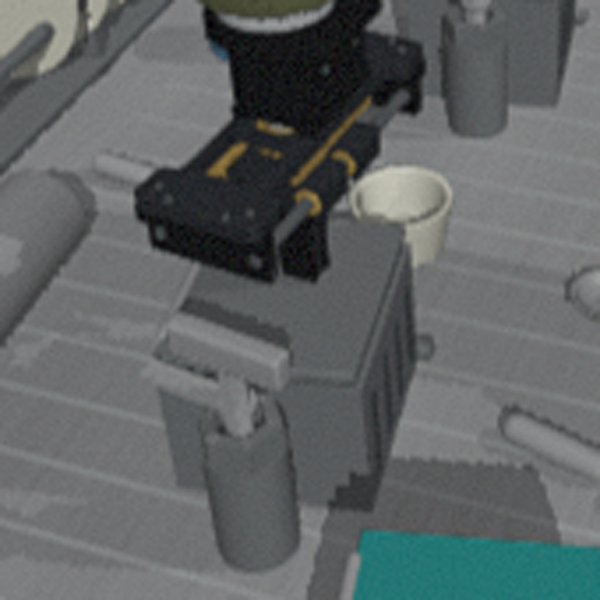

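The flap (centre about (310,310) in this crop) lies nearly level, the fingers are on it, and the key is untouched. I'll press to the stop.

apply_moves([
  [[0,0,0,0.3,0],[0,0,0,0.6,0],[0,0,0,0.8,0],[0,0,0,0.8,0],[0,0,0,0.8,0]],
])

```text
clock: 4.75
ee_pos: [515.7, 203.4, 108.0]
eef_rot: [0.001, 0.05, 0.999, -0.001]
wrist_force: [-11.9, -7.1, 29.3]
width: 0.1
```

apply_moves([
  [[0,0,0,-4,0],[0,0,0,-8,0],[4.5,0,-5,-12,0],[4.5,0,-10,-12,0],[4.5,0,-15,-12,0],[4.5,0,-18,-12,0],[4.5,0,-18,-12,0],[4.5,0,-18,-12,0]],
])

```text
clock: 5.55
ee_pos: [497.5, 23.1, 225.7]
eef_rot: [0.0, 0.052, 0.999, -0.0]
wrist_force: [0.6, 0.2, -0.2]
width: 39.5
```

```bash
python3 rel.py; python3 - <<'E'
from m import *
for n in C:
    g=get(n,"open_caddy_key_bar"); print(n, g and (g[0],g[1].mean(0),g[2]))
t=C["top"]["color"][120:195,155:255]; s=C["side"]["color"][170:310,150:250]
a=cv2.resize(t,(440,330),interpolation=cv2.INTER_CUBIC);b=cv2.resize(s,(360,504),interpolation=cv2.INTER_CUBIC)
im=np.zeros((504,800,3),np.uint8);im[:330,:440]=a;im[:,440:]=b;save(im,"pics/crop2.png")
E
```

```text
t 5.55 pos [497.5  23.1 225.7] yaw 3.038 z [ 0.001 -0.001 -1.   ] q [ 0.7   0.13 -0.89  1.75  0.1   1.32  1.26] F [ 0.6  0.2 -0.2] w 39.54378635942061
top (0.6, array([170.88664, 158.61943], dtype=float32), ((171.17074584960938, 158.4634246826172), (9.276249885559082, 33.57118606567383), 6.340190887451172))
side (0.59, array([182.3559 , 244.10527], dtype=float32), ((181.49998474121094, 243.5), (37.04369354248047, 28.125764846801758), 30.963754653930664))
```

View pics/crop2.png

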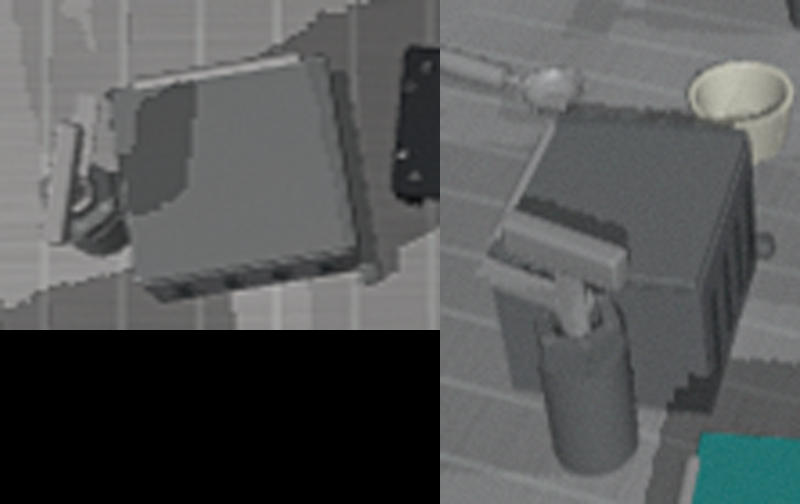

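The flap is shut and the key bar unchanged: top crop (64,183), side crop about (565,250). I'll compute the bar's centre and heading.

```bash
python3 - <<'E'
from m import *
T=lambda u,v:(155+u/4.4,120+v/4.4)
S=lambda u,v:(150+(u-440)/3.6,170+v/3.6)
a,b=atz(C["top"],*T(70,123),161),atz(C["top"],*T(58,242),161); print(a,b,(a+b)/2,np.linalg.norm(a-b),np.arctan2(*(a-b)[1::-1]))
a,b=atz(C["side"],*S(506,230),150),atz(C["side"],*S(622,268),150); print(a,b,(a+b)/2,np.linalg.norm(a-b),np.arctan2(*(a-b)[1::-1]))
# top face corners in side: 
print(tri(T(64,183),S(569,240)))
E
python3 rel.py 507,311,230,3.05
```

```text
[539.62004842 307.31419602 161.        ] [470.67899719 313.6802887  161.        ] [505.14952281 310.49724236 161.        ] 69.23435332726633 -0.09207997670343064
[538.29908516 310.2854417  150.        ] [469.44102488 317.04411624 150.        ] [503.87005502 313.66477897 150.        ] 69.18895971682818 -0.09784031704483546
(array([503.8653494 , 310.84360424, 153.83616019]), np.float64(4.323735718573901))
t 5.85 pos [497.4  25.3 225.5] yaw 3.043 z [-0.  0. -1.] q [ 0.7   0.13 -0.89  1.75  0.1   1.32  1.26] F [0.1 0.3 0.3] w 44.580606282387315
507,311,230,3.05 shift cm [ 1.86 28.52 -0.44] turn -0.007
```

apply_moves([
  [[4.5,2.1,28.5,-0.4,0],[4.5,2.1,28.5,-0.4,0],[4.5,2.1,28.5,-0.4,0],[4.5,2.1,28.5,-0.4,0],[4.5,2.1,28.5,-0.4,0],[4.5,2.1,28.5,-0.4,0],[4.5,2.1,28.5,-0.4,0],[4.5,2.1,28.5,-0.4,0],[4.5,2.1,28.5,-0.4,0]],
])

```text
clock: 6.75
ee_pos: [505.5, 308.9, 229.3]
eef_rot: [-0.0, 0.051, 0.999, -0.0]
wrist_force: [-0.4, -0.2, 0.4]
width: 45.3
```

```bash
python3 rel.py 505,311.5,133,3.047
```

```text
t 6.75 pos [505.5 308.9 229.3] yaw 3.04 z [-0.    -0.001 -1.   ] q [ 0.13  0.42 -0.98  1.5   0.35  1.41  0.6 ] F [-0.4 -0.2  0.4] w 45.29123589603836
505,311.5,133,3.047 shift cm [0.08 0.26 9.63] turn -0.007
```

apply_moves([
  [[4.5,0.1,0.2,4,0],[4.5,0.1,0.2,6,0],[4.5,0.1,0.2,8,0],[4.5,0.1,0.2,9.6,0],[4.5,0.1,0.2,9.6,0],[4.5,0.1,0.2,9.6,0],[1,0.1,0.2,9.6,0],[1,0.1,0.2,9.6,0],[1,0.1,0.2,9.6,0],[1,0.1,0.2,9.6,0],[1,0.1,0.2,9.6,0],[1,0.1,0.2,9.6,0]],
])

```text
clock: 7.95
ee_pos: [504.4, 313.8, 133.9]
eef_rot: [0.0, 0.05, 0.999, 0.002]
wrist_force: [2.3, 7.3, -3.7]
width: 13.7
```

```bash
python3 rel.py;  python3 - <<'E'
from h import *
c=cams.camera("side"); save(cv2.resize(c["color"][140:310,120:290],(600,600),interpolation=cv2.INTER_CUBIC),"pics/p2.png")
E
```

```text
t 7.95 pos [504.4 313.8 133.9] yaw 3.042 z [ 0.001  0.003 -1.   ] q [ 0.1   0.5  -0.95  1.62  0.42  1.24  0.54] F [ 2.3  7.3 -3.7] w 13.689665586222828
```

View pics/p2.png

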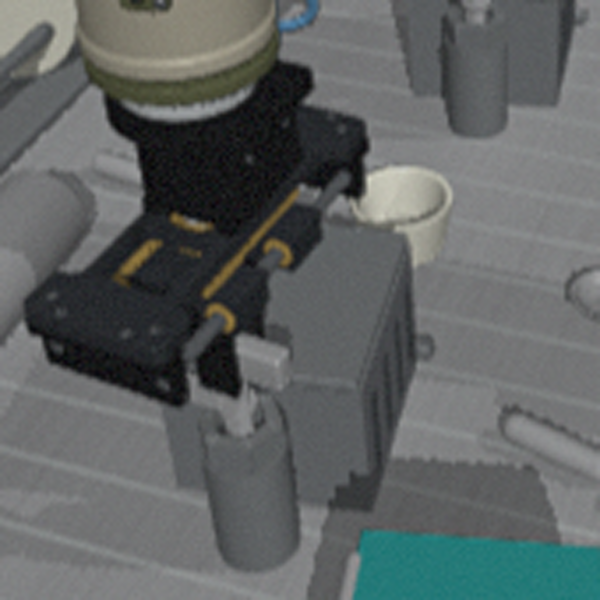

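The fingers hold the bar: width 13.7 mm, flap still shut. Now I'll turn clockwise, which is + about the downward tool z.

apply_moves([
  [[1,0,0.2,0,0.1],[1,0,0.2,0,0.2],[1,0,0.2,0,0.3],[1,0,0.2,0,0.4],[1,0,0.2,0,0.5],[1,0,0.2,0,0.6],[1,0,0.2,0,0.7],[1,0,0.2,0,0.7]],
])

```text
clock: 8.8
ee_pos: [504.8, 314.7, 133.8]
eef_rot: [0.0, 0.39, 0.921, 0.001]
wrist_force: [2.4, 3.4, -1.6]
width: 13.6
```

```bash
python3 rel.py
```

```text
t 8.8 pos [504.8 314.7 133.8] yaw 2.34 z [ 0.001  0.001 -1.   ] q [ 0.01  0.45 -0.81  1.62  0.34  1.22 -0.11] F [ 2.4  3.4 -1.6] w 13.58552676419358
```

apply_moves([
  [[1,0,0,0,0.1],[1,0,0,0,0.2],[1,0,0,0,0.3],[1,0,0,0,0.4],[1,0,0,0,0.5],[1,0,0,0,0.57],[1,0,0,0,0.6],[1,0,0,0,0.6]],
])

```text
clock: 9.6
ee_pos: [505.6, 315.0, 133.8]
eef_rot: [0.0, 0.644, 0.765, 0.002]
wrist_force: [6.8, 6.0, -4.4]
width: 13.9
```

```bash
python3 rel.py; python3 -c "
from h import *;print(readout.read_state()['ft_torque'])"
```

```text
t 9.6 pos [505.6 315.  133.8] yaw 1.743 z [ 0.002  0.002 -1.   ] q [-0.07  0.42 -0.71  1.63  0.29  1.2  -0.67] F [ 6.8  6.  -4.4] w 13.886961033933153
[ 1.26227548 -1.51060452 -0.03812811]
```

apply_moves([
  [[1,0,0,0,0.03],[1,0,0,0,0.06],[1,0,0,0,0.06]],
])

```text
clock: 9.9
ee_pos: [505.5, 315.1, 133.8]
eef_rot: [0.0, 0.666, 0.746, 0.002]
wrist_force: [6.6, 5.6, -5.1]
width: 13.7
```

```bash
python3 rel.py; python3 -c "
from h import *;print(readout.read_state()['ft_torque'])"
```

```text
t 9.9 pos [505.5 315.1 133.8] yaw 1.684 z [ 0.003  0.002 -1.   ] q [-0.08  0.42 -0.7   1.63  0.28  1.2  -0.72] F [ 6.6  5.6 -5.1] w 13.73748143764241
[ 1.22497497 -1.57011336  0.63773013]
```

The moment jumped to 0.64 N m, so the key is at its stop. I'll release it and withdraw upward.

apply_moves([
  [[4.5,0,0,0,0],[4.5,0,0,0,0],[4.5,0,0,0,0],[4.5,0,0,0,0],[4.5,0,0,-3,0],[4.5,0,0,-7,0],[4.5,0,0,-12,0],[4.5,-5,0,-14,0],[4.5,-10,0,-14,0],[4.5,-15,0,-14,0],[4.5,-20,0,-14,0],[4.5,-25,0,-14,0]],
])

```text
clock: 11.1
ee_pos: [531.3, 66.9, 273.8]
eef_rot: [0.0, 0.667, 0.745, -0.0]
wrist_force: [1.8, -0.3, 0.1]
width: 44.9
```

apply_moves([
  [[4.5,0,0,0,0],[4.5,0,0,0,0],[4.5,0,0,0,0]],
])

```text
clock: 11.4
ee_pos: [531.3, 70.4, 273.6]
eef_rot: [-0.0, 0.666, 0.746, 0.0]
wrist_force: [-0.5, 0.8, -0.2]
width: 44.7
```

```bash
python3 rel.py; python3 - <<'E'
from m import *
t=C["top"]["color"][110:200,150:270]; s=C["side"]["color"][100:310,140:290]
a=cv2.resize(t,(420,315),interpolation=cv2.INTER_CUBIC);b=cv2.resize(s,(375,525),interpolation=cv2.INTER_CUBIC)
im=np.zeros((525,795,3),np.uint8);im[:315,:420]=a;im[:,420:]=b;save(im,"pics/end.png")
E
```

```text
t 11.4 pos [531.3  70.4 273.6] yaw 1.683 z [-0.  0. -1.] q [ 0.32  0.16 -0.6   1.59  0.09  1.42 -0.17] F [-0.5  0.8 -0.2] w 44.73794536474063
```

View pics/end.png

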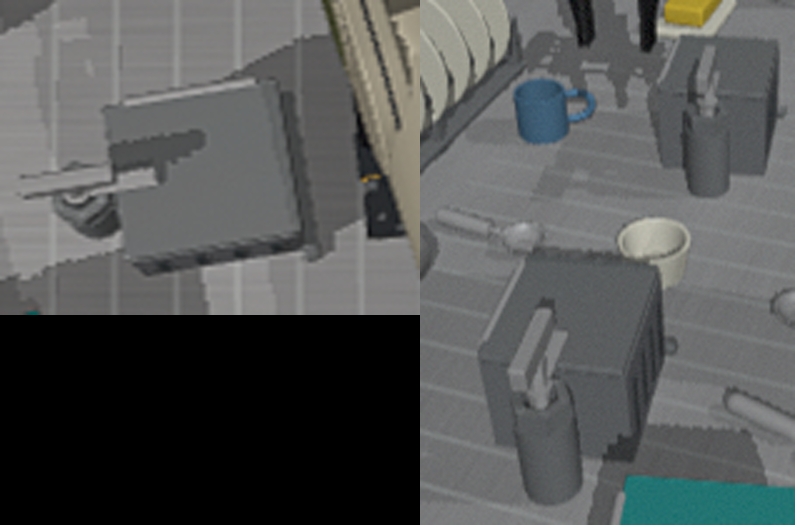

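The flap is shut. The bar, top crop (20,188) to (112,172), is parallel to the hinge edge and the tongue lies across the flap. The other key (side crop (705,75)) is still locked, and the gripper is clear.

```bash
python3 -c "
from h import *;print(order.hand_in())"
```

```text
the job is handed in; nothing more can be done
None
```

I pushed the raised grey flap shut, turned its hex key clockwise to its stop, let go and handed the job in at about 11.5 s; the hand-in gives no verdict.

- **Flap:** the fingertips met the stop at 108 mm, the height given for shut. The last picture shows it still shut.
- **Key:** I gripped the bar at a width of 13.7 mm. Near the end the moment rose from about 0 to 0.64 N m, so it reached its stop. In the last picture the bar is parallel to the hinge and the tongue lies across the flap.
- **Other caddy and look-alike:** the shut caddy's key still looks locked in the last picture. I never went near it or the turquoise look-alike.
- **Gripper:** it was clear of everything, with the wrist force near zero.
- **What disagreed:** the first camera fit put heights about 5 mm low, and the two views missed each other by about 4 mm. Contact with the flap agreed with the heights in the text, and the bar turned out about 2 to 3 mm from where I measured it, so nothing needed mending.

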